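# Press a watch back in two passes and hold

### The arm

A 6-joint arm with a two-finger parallel gripper is mounted at the origin on the work surface. World frame = base frame: x ahead of the robot, y to its left, z up, the work surface at z = 0. Lengths are in m, angles in rad, forces in N, time in s.
With the tool pointing down it reaches from about 0.275 to 0.825 m from the base axis. Payload 4.9 kg.
Tool frame: the origin (TCP) lies at the very end of the fingers, on their centre line; the grasp point (between the pads) lies 19 mm behind it; z points along the fingers, y is the direction in which the jaws open and shut (so a half turn about z gives the same grasp; the last joint's range is limited). The gripper opens to 85 mm and grips with 20 to 120 N. Pads are 22 mm wide; open, the fingers measure 114 mm over their backs; the gripper's body (76 mm by 85 mm) begins 54 mm behind the grasp point. The pads swing forward as they close: fully open they stand 13 mm farther back than shut.
Start: joints at [0.988, 0.326, -0.193, 1.052, 0, 1.437], TCP at [0.239, 0.496, 0.231] pointing down, gripper open.
Joint ranges: [-2.65, 2.65], [-0.97, 1.79], [-1.3, 1.35], [-1.93, 2.1], [-1.47, 1.37], [-3.14, 3.14]. Speed limits (rad/s): [2.57, 2.57, 3.14, 3.14, 3.14, 3.14].

### API

Orientations are given as a unit quaternion [w, x, y, z].
In Python, from cell import arm, read_camera, get_calibration gives the robot as it stands.
- The arm moves only by the shell command python3 -m crank 'ROWS' [FORCE]. ROWS is JSON, a list that holds one entry, the list of rows, each a list of 5 numbers: the opening, from 0 (shut) to 1 (fully open), then the shift along the world's x, y, z in mm, then the turn about the world's z in rad. A call has 1 to 10 rows; each row shifts and turns the commanded pose from where the row before left it; what a row does not reach is not made up. A row lasts 1/12 s, in which the tool goes at most 41.7 mm and 7.16 degrees, less where a joint would pass 70% of its speed; a pose out of reach is approached as far as the arm can. A call with a gripper value outside its range is refused whole. The fingers move at their own pace and stop on an object; FORCE is the grip in N (left out, the last holds). Time passes only in rows, so rows that do not move let the fingers close. It gives the time, the measured TCP pose, the force and the opening at its end, in the units of the state.
- arm.read_state(): the state, without advancing time (a new reading comes with each control period).
- read_camera(name): name is "scene" or "top" or "wrist"; returns the picture (400x640x3 uint8, red, green, blue); there is no depth.
- get_calibration(name): a dict with "K" (3x3 intrinsics, pixels), "distortion" ([k1, k2, p1, p2, k3] as OpenCV has them; the pictures are not rectified), "rvec" (rotation vector, rad) and "tvec" (3), from world to camera coordinates, as OpenCV has them; the wrist camera has in their place "tool_from_camera" (4x4, takes a point from camera to tool coordinates, whose origin is the TCP and whose axes are the flange's). Camera axes: x right, y down, z forward; pixel columns grow to the right and rows downward; lengths in m; the calibration is good to about 2 mm. A picture is of the moment at which its call begins: read the wrist's pose just before it. get_calibration takes no time and is no camera call.
- arm.hand_in(): hands the job in, once; it reports no verdict.
The state is a dict: "time_s": time; "joint_pos": joint angles; "joint_vel": joint speeds; "joint_torque": joint torques, N m; "position": TCP position; "eef_rot": TCP orientation; "ft_force": force on the tool from outside, world axes, zero at the start; "torque": the same for the moment, N m; "gripper_width": opening from 0.0 (shut) to 1.0 (fully open).
Only numpy, scipy, OpenCV 4.12 (cv2) and the standard library are available. Lean on these libraries where they do the work, as an engineer would, in place of code of your own. Each camera call takes 0.05 s, during which the arm holds its last target. There are 200 camera calls.

### The job

Close the press-fit back of the watch lying in the square holder in the crystal press: pull the lever down until its arm is level, keep it there about a second and let it rise fully again. Then turn the holder a quarter turn (either way), set it back flat on the press base, snug in the corner of the low bent bracket, and let go of it; bring the lever down level once more, so that the sprung foot presses on the watch, and finish holding it there with the gripper: do not let go. Do not force the lever far past level, and leave the other things on the desk where they are.

Things in the scene. Friction and masses are not known exactly. Their poses are not given: they have to be found in the camera images.
- press: Crystal press, fixed. Origin: on the desk under the centre of the nest; x points from the nest to the lever's hinge (away from the robot, give or take its yaw), y left, z up. Base plate 260 x 130 x 12 mm, from x = -90 to +170 mm. Two cheeks (x = 100 to 140, y within +-25, up to 97 mm above the desk) carry the hinge.
- nest (a point): Centre of the nest on top of the base plate (12 mm above the desk), axes as the press; the centre of the underside of a holder snug in the bracket lies here. The bent bracket's two legs are 3 mm thick, 40 mm long, 8 mm above the plate: inner faces at x = +22 mm (back leg) and y = +22 mm (left leg). The other two sides are open.
- hinge (a point): Centre of the lever's hinge, axis along the press's y, 120 mm from the nest in x and 80 mm above the desk. The lever's arm is a flat bar 16 mm wide, 8 mm thick, its centre line through the hinge. At level the arm points from here over the nest to -x of the press; raised, it leans 15 degrees back past upright.
- press_lever (a joint): Lever angle, rad: 0 = raised, grows as it is pulled towards the robot and down, 1.833 = level (arm horizontal), stop at 2.0. A spring returns it to 0: about 2 N at the handle near the top, about 12 N at level with the foot on the watch. The foot meets the watch at about 1.77; near 1.91 the foot's spring bottoms out and the force climbs steeply.
- handle: Round steel cross bar (T handle) at the lever's end, 12 mm in diameter, 110 mm long along its y (the press's y). Origin: its centre, 175 mm from the hinge; at level 55 mm on the robot's side of the nest and 80 mm above the desk, raised about 249 mm above the desk. The arm joins its middle; either side is free to grip, e.g. 32 mm out. A loose sleeve: it turns freely on the lever.
- foot: Sprung black rubber foot under the arm, 120 mm from the hinge: a bar 36 mm long (press y), 10 mm wide. Origin: centre of its pressing face, 36 mm below the arm's centre line; at level the watch pushes it back about 8 mm. It gives up to 18 mm along the arm's normal: 3 N at first touch, 0.7 N more per mm.
- watch_holder: Loose grey plastic block 44 x 44 x 30 mm high with a round steel watch head fixed on top, back up (38 mm across, 10 mm high; four lugs along x, small crown to +y). 0.08 to 0.17 kg. Origin: centre of its underside, z up. Starts in the nest, 2 to 6 mm off the bracket, its x along the press's x. Grip its sides above the 8 mm bracket.
- dish: Empty round stainless dish, 90 mm across, 22 mm high, on the desk left of the press. Leave it alone. Origin under its centre.
- loupe: Black eye loupe, 34 mm across, 32 mm high, on the desk right of the press. Leave it alone. Origin under its centre.
- press_die: White mushroom-shaped press die, 34 mm across, 22 mm high, on the desk right of the press, near the hinge. Leave it alone. Origin under its centre.
- blower: Yellow plastic blower, 60 mm across, 110 mm high, standing on its base to the right. Leave it alone. Origin under its centre.
- screwdriver: Screwdriver, 120 mm long, lying on the desk to the left. Leave it alone.
Things that resemble listed ones, but are neither listed nor needed, are in the scene too. Leave any blue or red look-alike of the watch_holder alone.

How it is judged:
By the outcome, as a careful person would: the job done as asked, in the order asked, and still so for the second after the job is handed in, while the arm keeps its last pose, push and grip.
It also fails if it takes over 72 s, if anything falls off the work surface, if the arm or the gripper's body presses on something with over 40 N, if the wrist force passes 120 N, or if a joint passes its speed limit or range.

## Working session

There is one attempt and no reset: what is moved stays moved. The work goes in short steps, Python scripts to look and compute and a shell command to move; the robot and the scene stay as the last step left them, time stands still between calls to the robot, and variables do not carry over. Pictures are saved under pics/ and viewed, about 8 in all and at most 12, crops included, and the job is handed in when it is done.

```bash
mkdir -p pics; ls; python3 - <<'E'
from cell import arm, read_camera, get_calibration
import cv2
s=arm.read_state(); print(s)
for n in ["scene","top"]:
    cv2.imwrite(f"pics/{n}0.png",read_camera(n)[:,:,::-1])
    print(n,get_calibration(n))
print(get_calibration("wrist"))
E
```

```text
pics
{'time_s': 0.0, 'joint_pos': array([ 9.87809323e-01,  3.26915542e-01, -1.93624285e-01,  1.05202137e+00,
       -1.58431443e-05,  1.43661103e+00]), 'joint_vel': array([-0.00053002, -0.00072807,  0.00039269, -0.00133992, -0.00067833,
        0.00029964]), 'joint_torque': array([ 1.18202854e-03, -4.43394899e+01,  2.62441009e+01,  1.55060703e-02,
        1.00766888e-04,  1.61624894e-05]), 'position': array([0.23828446, 0.49502342, 0.23050195]), 'eef_rot': array([-3.02274164e-04,  2.22522186e-01,  9.74927227e-01, -8.29088812e-04]), 'ft_force': array([-0.01078831,  1.02234817,  0.34576495]), 'torque': array([-0.00933163,  0.00274495, -0.02441362]), 'gripper_width': 1.0003653308445593}
scene {'K': array([[490.37797707,   0.        , 315.44408075],
       [  0.        , 490.37797707, 198.99082087],
       [  0.        ,   0.        ,   1.        ]]), 'distortion': array([-0.15242778,  0.        ,  0.        ,  0.        ,  0.        ]), 'rvec': array([ 1.73406606,  1.39164235, -0.76342954]), 'tvec': array([-0.12766272, -0.10946346,  2.02197611])}
top {'K': array([[452.52353252,   0.    
[... 227 characters left out ...]
3087835, -2.12585534,  0.15604362]), 'tvec': array([0.01332604, 0.53610253, 1.15722224])}
{'K': array([[312.59243958,   0.        , 317.94285286],
       [  0.        , 312.59243958, 204.53773591],
       [  0.        ,   0.        ,   1.        ]]), 'distortion': array([-0.02596495,  0.        ,  0.        ,  0.        ,  0.        ]), 'tool_from_camera': array([[ 6.77164530e-04, -9.59851991e-01, -2.80506145e-01,
         7.15778043e-02],
       [ 9.99999614e-01,  8.06817432e-04, -3.46734114e-04,
         5.46841455e-04],
       [ 5.59130678e-04, -2.80505802e-01,  9.59852167e-01,
        -1.43306858e-01],
       [ 0.00000000e+00,  0.00000000e+00,  0.00000000e+00,
         1.00000000e+00]])}
```

View pics/scene0.png

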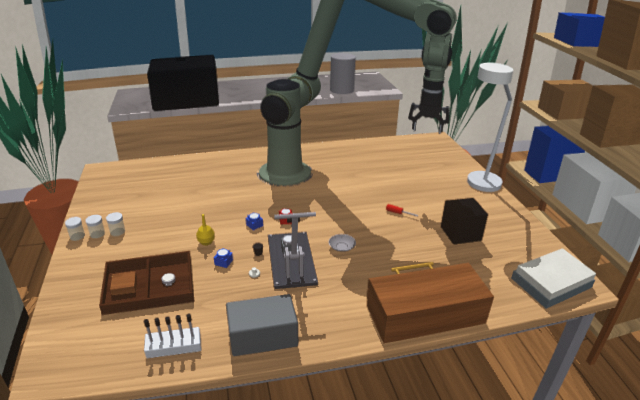

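View pics/top0.png

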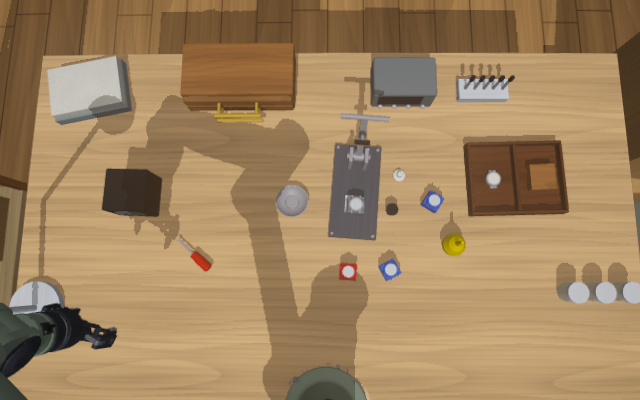

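Top view: the press plate has corners at about (336,144), (382,147), (376,240) and (328,236). The grey holder in the nest is at (356,204). Its look-alikes are red (348,271), blue (390,269), blue (433,200) and a watch in the tray (493,179). I choose the grey one on the press and check it in a crop.

```bash
cat > h.py <<'E'
import numpy as np, cv2
from cell import arm, read_camera, get_calibration
from scipy.spatial.transform import Rotation as R
def cam(n, st=None):
    c=get_calibration(n)
    if n=="wrist":
        st=st or arm.read_state(); q=st["eef_rot"]
        T=np.eye(4); T[:3,:3]=R.from_quat([q[1],q[2],q[3],q[0]]).as_matrix(); T[:3,3]=st["position"]
        M=T@c["tool_from_camera"]; Rc=M[:3,:3]; C=M[:3,3]
    else:
        Rm=cv2.Rodrigues(c["rvec"])[0]; Rc=Rm.T; C=-Rc@c["tvec"]
    return c["K"],c["distortion"],Rc,C
def pix2w(cm,uv,z):
    K,d,Rc,C=cm
    p=cv2.undistortPoints(np.array(uv,float).reshape(-1,1,2),K,d).reshape(-1,2)
    r=np.c_[p,np.ones(len(p))]@Rc.T
    return C+r*((z-C[2])/r[:,2])[:,None]
def w2pix(cm,P):
    K,d,Rc,C=cm
    return cv2.projectPoints(np.atleast_2d(P).astype(float),cv2.Rodrigues(Rc.T)[0],-Rc.T@C,K,d)[0].reshape(-1,2)
E
python3 - <<'E'
from h import *
im=cv2.imread("pics/top0.png")
cv2.imwrite("pics/crop1.png",cv2.resize(im[100:250,300:450],None,fx=4,fy=4,interpolation=cv2.INTER_CUBIC))
c=cam("top")
p=pix2w(c,[(336,144),(382,147),(376,240),(328,236)],.012);print(p, np.linalg.norm(p-np.roll(p,-1,0),axis=1))
print(pix2w(c,[(356,204)],.052))
E
```

```text
[[ 0.70186424 -0.0294076   0.012     ]
 [ 0.69315429 -0.1570825   0.012     ]
 [ 0.43508335 -0.13616588  0.012     ]
 [ 0.44557524 -0.00733661  0.012     ]] [0.12797165 0.2589172  0.1292558  0.2572376 ]
[[ 0.52653235 -0.08087287  0.052     ]]
```

View pics/crop1.png

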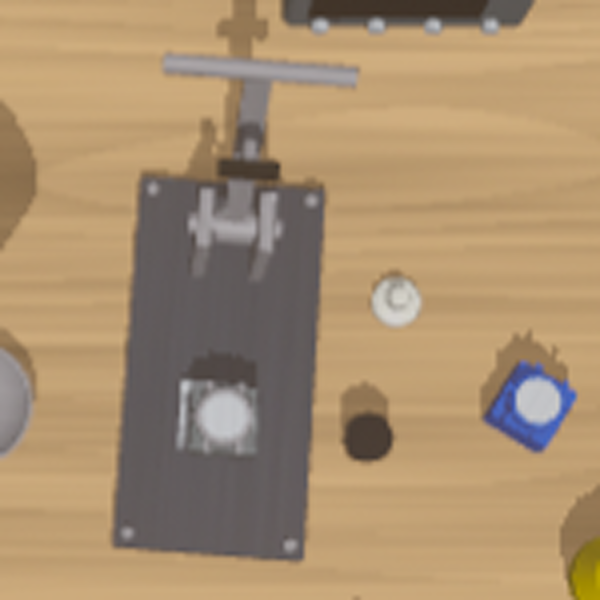

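```bash
cat > fit.py <<'E'
from h import *
from scipy.optimize import least_squares
def P(th,l):  # l: list of press-frame points
    x,y,a=th; c,s=np.cos(a),np.sin(a); l=np.array(l,float)
    return np.c_[x+c*l[:,0]-s*l[:,1], y+s*l[:,0]+c*l[:,1], l[:,2]]
E
python3 - <<'E'
from fit import *
c=cam("top")
L=[(.17,.065,.012),(.17,-.065,.012),(-.09,-.065,.012),(-.09,.065,.012),(.1653,.055,.249),(.1653,-.055,.249)]
uv=np.array([(141,173),(324,186),(302,560),(113,545),(165,64),(357,77)])/4.+[300,100]-.375
r=least_squares(lambda t:(w2pix(c,P(t,L))-uv).ravel(),[.529,-.079,-.08])
print(r.x,r.fun.round(2))
print(P(r.x,[(.1653,.032,.249),(.1653,-.032,.249),(.12,0,.08)]))
print(w2pix(cam("scene"),P(r.x,L)).round())
print(pix2w(c,np.array([[224,416]])/4.+[300,100]-.375,.052))
E
```

```text
[ 0.53024794 -0.07732239 -0.07631755] [-0.29  0.14  0.65  0.3   0.54  0.2  -0.5   0.16 -0.44 -0.47  0.11 -0.24]
[[ 0.69750658 -0.05801859  0.249     ]
 [ 0.69262699 -0.1218323   0.249     ]
 [ 0.64989864 -0.08647161  0.08      ]]
[[317. 283.]
 [273. 287.]
 [267. 234.]
 [305. 232.]
 [315. 214.]
 [273. 217.]]
[[ 0.52753011 -0.07989636  0.052     ]]
```

```bash
python3 -m crank '[[[1,0,0,20,0],[1,15,-18,20,-0.06],[1,22,-28,15,-0.06],[1,22,-28,15,-0.06],[1,22,-28,0,-0.06],[1,22,-28,0,-0.06],[1,22,-28,0,-0.06],[1,22,-28,0,-0.06],[1,22,-28,0,-0.06],[1,22,-28,0,-0.06]]]' 40
```

```text
time_s: 0.93
position: [0.4302, 0.2519, 0.3011]
eef_rot: [-0.0, 0.476, 0.88, -0.0]
ft_force: [1.0, 1.2, 0.2]
gripper_width: 1.0
```

```bash
python3 -m crank '[[[1,22,-26,0,-0.06],[1,22,-26,0,-0.06],[1,22,-26,0,-0.06],[1,22,-26,0,-0.06],[1,22,-26,0,-0.06],[1,22,-26,0,-0.06],[1,22,-26,0,-0.06],[1,22,-26,0,-0.06],[1,22,-26,0,-0.06],[1,22,-26,0,-0.06]]]' && python3 -m crank '[[[1,22,-26,0,-0.056],[1,20,-22,0,0],[1,5,-3,0,0],[1,0,0,0,0],[1,0,0,0,0]]]'; python3 - <<'E'
from fit import *
st=arm.read_state(); im=read_camera("wrist"); c=cam("wrist",st)
th=[.5302,-.0773,-.0763]
L=[(.1653,.055,.249),(.1653,-.055,.249),(.1653,.032,.249),(-.09,.065,.012),(.17,.065,.012)]
im=im[:,:,::-1].copy()
for p in w2pix(c,P(th,L)):
    print(p.round())
    cv2.circle(im,tuple(int(v) for v in p),4,(0,0,255),1)
cv2.imwrite("pics/w1.png",im); print(st["joint_pos"].round(3))
E
```

```text
time_s: 1.77
position: [0.6502, -0.0079, 0.3007]
eef_rot: [-0.0, 0.715, 0.7, -0.0]
ft_force: [1.4, -0.2, 1.1]
gripper_width: 1.004
time_s: 2.18
position: [0.6961, -0.0571, 0.3003]
eef_rot: [-0.001, 0.733, 0.68, -0.0]
ft_force: [-0.2, -0.1, 0.1]
gripper_width: 0.999
[321. 194.]
[320. 337.]
[320. 227.]
[134. 144.]
[323. 144.]
[-0.188  0.602  0.418  1.388  0.     1.457]
```

View pics/w1.png

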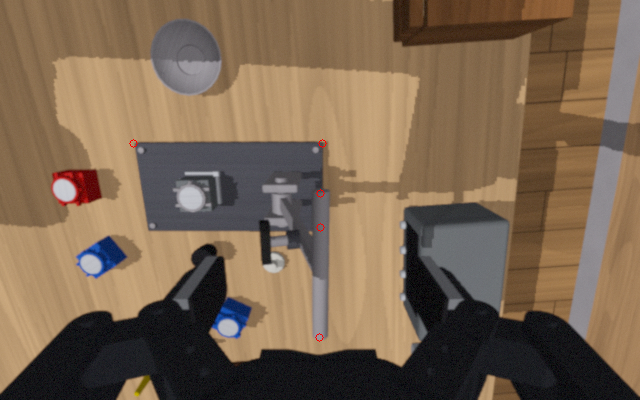

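The wrist view agrees with the model: the handle bar lies at column 320, centred between the fingers, and the predicted points are within about 3 px. Descend and grip.

```bash
python3 -m crank '[[[1,1,0,-25,0],[1,0,-1,-25,0],[1,0,0,-15,0],[0.5,0,0,-5,0],[0,0,0,0,0],[0,0,0,0,0],[0,0,0,0,0],[0,0,0,0,0],[0,0,0,0,0],[0,0,0,0,0]]]' 60 
python3 - <<'E'
from fit import *
th=[.5302,-.0773,-.0763]
a0=np.radians(105)
N=18
A=1.833*np.linspace(0,1,N+1)
# angle from +x press: raised 105deg, level 180deg... 
ang=a0+ A*0
ang=np.radians(75)+A
pts=P(th,np.c_[.12+.175*np.cos(ang),np.full(N+1,.032),.08+.175*np.sin(ang)])
print((np.diff(pts,axis=0)*1000).round(1).tolist()); print(pts[0],pts[-1])
E
```

```text
time_s: 3.07
position: [0.6978, -0.0584, 0.2327]
eef_rot: [0.0, 0.733, 0.68, 0.0]
ft_force: [-2.6, 0.5, 4.5]
gripper_width: 0.116
[[-17.4, 1.3, 3.7], [-17.7, 1.3, 1.9], [-17.8, 1.4, 0.1], [-17.7, 1.4, -1.7], [-17.4, 1.3, -3.5], [-17.0, 1.3, -5.2], [-16.4, 1.3, -6.9], [-15.6, 1.2, -8.6], [-14.6, 1.1, -10.1], [-13.5, 1.0, -11.6], [-12.3, 0.9, -12.9], [-10.9, 0.8, -14.1], [-9.4, 0.7, -15.1], [-7.9, 0.6, -16.0], [-6.2, 0.5, -16.7], [-4.5, 0.3, -17.2], [-2.7, 0.2, -17.6], [-0.9, 0.1, -17.8]]
[ 0.69745165 -0.05799275  0.24903702] [ 0.47779926 -0.04120067  0.07992925]
```

```bash
python3 -m crank '[[[0,-17.4,1.3,3.7,0],[0,-17.7,1.3,1.9,0],[0,-17.8,1.4,0.1,0],[0,-17.7,1.4,-1.7,0],[0,-17.4,1.3,-3.5,0],[0,-17,1.3,-5.2,0],[0,-16.4,1.3,-6.9,0],[0,-15.6,1.2,-8.6,0],[0,-14.6,1.1,-10.1,0],[0,0,0,0,0]]]' && python3 -m crank '[[[0,-13.5,1,-11.6,0],[0,-12.3,0.9,-12.9,0],[0,-10.9,0.8,-14.1,0],[0,-9.4,0.7,-15.1,0],[0,-7.9,0.6,-16,0],[0,0,0,0,0]]]'
```

```text
time_s: 3.9
position: [0.544, -0.0468, 0.2012]
eef_rot: [0.0, 0.733, 0.68, -0.0]
ft_force: [-3.3, 0.4, 8.9]
gripper_width: 0.113
time_s: 4.4
position: [0.4904, -0.0428, 0.13]
eef_rot: [-0.001, 0.733, 0.68, -0.001]
ft_force: [-4.1, -0.3, 6.2]
gripper_width: 0.117
```

```bash
python3 -m crank '[[[0,-6.2,0.5,-16.7,0],[0,-4.5,0.3,-17.2,0],[0,-2.7,0.2,-17.6,0],[0,-0.9,0.1,-13,0],[0,0,0,0,0],[0,0,0,0,0]]]'; python3 - <<'E'
from fit import *
th=[.5302,-.0773,-.0763]
im=read_camera("scene"); cv2.imwrite("pics/s2.png",cv2.resize(im[170:300,220:350,::-1],None,fx=4,fy=4,interpolation=cv2.INTER_CUBIC))
E
```

```text
time_s: 4.9
position: [0.4776, -0.0418, 0.0672]
eef_rot: [-0.001, 0.733, 0.68, -0.001]
ft_force: [-5.3, -0.1, 11.9]
gripper_width: 0.111
```

```bash
python3 -m crank '[[[0,0,0,-3,0],[0,0,0,-3.5,0],[0,0,0,0,0],[0,0,0,0,0],[0,0,0,0,0]]]';  python3 - <<'E'
from fit import *
im=read_camera("scene"); cv2.imwrite("pics/s2.png",cv2.resize(im[170:300,220:350,::-1],None,fx=4,fy=4,interpolation=cv2.INTER_CUBIC))
E
```

```text
time_s: 5.37
position: [0.4775, -0.0418, 0.0615]
eef_rot: [-0.001, 0.733, 0.68, -0.001]
ft_force: [-7.2, 1.3, 13.0]
gripper_width: 0.115
```

View pics/s2.png

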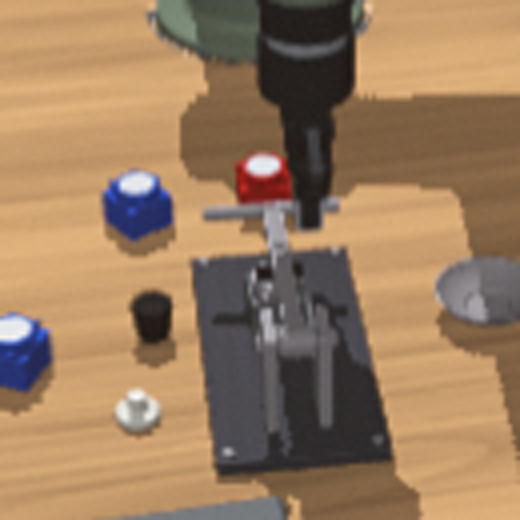

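The lever is down, with the arm over the watch and the free handle end at crop (205,214). I go on holding, and check that end against the level prediction.

```bash
python3 - <<'E'
from fit import *
th=[.5302,-.0773,-.0763]
c=cam("scene")
for z in (.074,.080,.086): print(z,w2pix(c,P(th,[(-.055,-.055,z),(-.055,.055,z)])).round(2).tolist())
print(np.array([[205,214],[338,204]])/4+[220,170]-.375)
E
python3 -m crank '[[[0,0,0,-1,0],[0,0,0,0,0],[0,0,0,0,0],[0,0,0,0,0],[0,0,0,0,0],[0,0,0,0,0],[0,0,0,0,0],[0,0,0,0,0],[0,0,0,0,0],[0,0,0,0,0]]]'
```

```text
0.074 [[269.81, 224.84], [303.87, 222.36]]
0.08 [[269.74, 223.3], [303.87, 220.82]]
0.086 [[269.67, 221.75], [303.87, 219.27]]
[[270.875 223.125]
 [304.125 220.625]]
time_s: 6.25
position: [0.4776, -0.0419, 0.0606]
eef_rot: [-0.001, 0.733, 0.68, -0.001]
ft_force: [-7.6, 1.5, 14.4]
gripper_width: 0.116
```

```bash
python3 -m crank '[[[0,0,0,0,0],[0,0,0,0,0],[0,0,0,0,0],[0,0.9,-0.1,18,0],[0,2.7,-0.2,17.6,0],[0,4.5,-0.3,17.2,0],[0,6.2,-0.5,16.7,0],[0,7.9,-0.6,16,0],[0,9.4,-0.7,15.1,0],[0,10.9,-0.8,14.1,0]]]' && python3 -m crank '[[[0,12.3,-0.9,12.9,0],[0,13.5,-1,11.6,0],[0,14.6,-1.1,10.1,0],[0,15.6,-1.2,8.6,0],[0,16.4,-1.3,6.9,0],[0,17,-1.3,5.2,0],[0,17.4,-1.3,3.5,0],[0,17.7,-1.4,1.7,0],[0,17.8,-1.4,0,0],[0,17.7,-1.3,-1.9,0]]]' && python3 -m crank '[[[0,17.4,-1.3,-1.5,0],[0,0,0,0,0],[0,0,0,0,0],[0,0,0,0,0]]]'
```

```text
time_s: 7.08
position: [0.5181, -0.0449, 0.1759]
eef_rot: [-0.002, 0.733, 0.68, -0.002]
ft_force: [-8.3, 0.3, 9.5]
gripper_width: 0.118
time_s: 7.92
position: [0.6839, -0.0573, 0.2359]
eef_rot: [0.002, 0.733, 0.681, 0.002]
ft_force: [0.9, -0.3, 3.4]
gripper_width: 0.115
time_s: 8.25
position: [0.698, -0.0584, 0.2327]
eef_rot: [0.0, 0.733, 0.68, 0.0]
ft_force: [-4.0, -0.8, 5.3]
gripper_width: 0.114
```

```bash
python3 -m crank '[[[1,0,0,0,0],[1,0,0,0,0],[1,0,0,0,0],[1,0,0,20,0],[1,0,0,30,0],[1,-20,-2,10,0],[1,-35,-4,0,0],[1,-35,-5,0,0],[1,-35,-5,0,0],[1,-35,-5,-20,0]]]' && python3 -m crank '[[[1,-10,0,-35,0],[1,0,0,-35,0],[1,0,0,-30,0],[1,0,0,-20,0],[1,0,0,0,0],[1,0,0,0,0]]]'; python3 - <<'E'
from fit import *
st=arm.read_state(); im=read_camera("wrist"); c=cam("wrist",st); print(st["position"])
th=[.5302,-.0773,-.0763]
im=im[:,:,::-1].copy()
L=[(.022,.022,.020),(.022,-.018,.02),(-.018,.022,.020)]
for p in w2pix(c,P(th,L)): print(p.round()); cv2.circle(im,tuple(int(v) for v in p),3,(0,0,255),1)
cv2.imwrite("pics/w3.png",im)
E
```

```text
time_s: 9.08
position: [0.5385, -0.0801, 0.2743]
eef_rot: [0.003, 0.733, 0.681, 0.002]
ft_force: [0.4, -1.8, 0.2]
gripper_width: 0.999
time_s: 9.58
position: [0.5272, -0.0793, 0.1507]
eef_rot: [-0.001, 0.733, 0.68, -0.0]
ft_force: [-0.1, 0.3, 0.9]
gripper_width: 1.002
[ 0.52718979 -0.07929777  0.1506674 ]
[346. 169.]
[345. 212.]
[301. 169.]
```

View pics/w3.png

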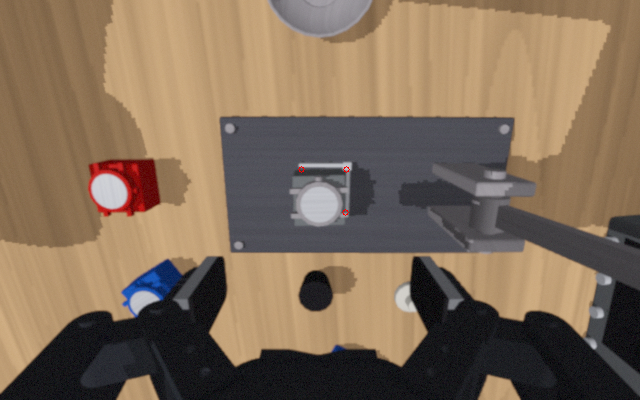

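```bash
python3 - <<'E'
from fit import *
c=cam("wrist"); th=[.5302,-.0773,-.0763]
p=pix2w(c,[(320,204)],.052)[0]; d=p[:2]-th[:2]; a=th[2]
print(p, d[0]*np.cos(a)+d[1]*np.sin(a), -d[0]*np.sin(a)+d[1]*np.cos(a))
E
python3 -m crank '[[[1,0,0,-5,0.12],[1,0,0,-5,0.12],[1,0,0,-5,0.12],[1,0,0,-5,0.12],[1,0,0,-5,0.12],[1,0,0,-5,0.12],[1,0,0,-5,0.12],[1,0,0,-5,0.12],[1,0,0,-5,0.12],[1,0,0,-5,0.12]]]' && python3 -m crank '[[[1,0,0,0,0.12],[1,0,0,0,0.12],[1,0,0,0,0.12],[1,0,0,0,0.011],[1,0,0,0,0],[1,0,0,0,0]]]'
```

```text
[ 0.53006044 -0.07864209  0.052     ] -3.685245782514755e-05 -0.0013488228464369585
time_s: 10.47
position: [0.5298, -0.08, 0.1032]
eef_rot: [0.002, 0.218, 0.976, -0.0]
ft_force: [1.1, -1.2, 0.1]
gripper_width: 1.0
time_s: 10.97
position: [0.5287, -0.0797, 0.1022]
eef_rot: [0.001, 0.038, 0.999, -0.0]
ft_force: [0.5, -0.7, -0.1]
gripper_width: 1.0
```

```bash
python3 -m crank '[[[1,0,0,-25,0],[1,0,0,-25,0],[1,0,0,-20,0],[1,0,0,-10,0],[0,0,0,0,0],[0,0,0,0,0],[0,0,0,0,0],[0,0,0,0,0],[0,0,0,0,0],[0,0,0,0,0]]]' 35; python3 - <<'E'
from fit import *
st=arm.read_state(); im=read_camera("wrist"); 
cv2.imwrite("pics/w4.png",im[:,:,::-1])
E
```

```text
time_s: 11.8
position: [0.529, -0.0798, 0.0226]
eef_rot: [0.001, 0.037, 0.999, -0.0]
ft_force: [0.2, 0.6, 6.8]
gripper_width: 0.506
```

View pics/w4.png

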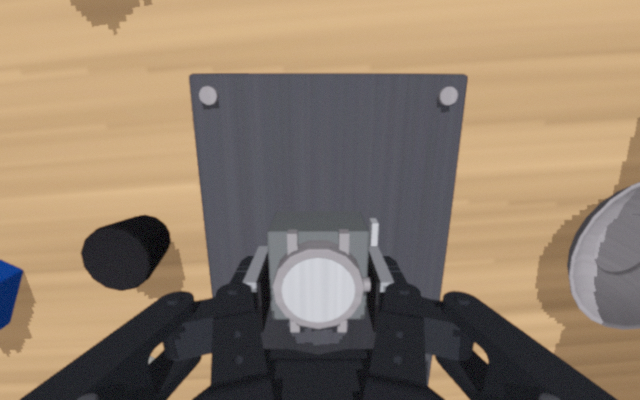

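```bash
python3 - <<'E'
from fit import *
c=cam("wrist"); th=[.5302,-.0773,-.0763]
p=pix2w(c,[(319,287)],.052)[0]; d=p[:2]-th[:2]; a=th[2]
s=arm.read_state()["position"]
for q in (p,s):
  d=q[:2]-th[:2]; print(q, (d[0]*np.cos(a)+d[1]*np.sin(a))*1e3, (-d[0]*np.sin(a)+d[1]*np.cos(a))*1e3)
E
python3 -m crank '[[[0,0,0,8,0],[0,0,0,12,0],[0,0,0,5,0],[0,0,0,0,-0.12],[0,0,0,0,-0.12],[0,0,0,0,-0.12],[0,0,0,0,-0.12],[0,0,0,0,-0.12],[0,0,0,0,-0.12],[0,0,0,0,-0.12]]]' && python3 -m crank '[[[0,0,0,0,-0.12],[0,0,0,0,-0.12],[0,0,0,0,-0.12],[0,0,0,0,-0.12],[0,0,0,0,-0.12],[0,0,0,0,-0.12],[0,0,0,0,-0.011],[0,0,0,0,0],[0,0,0,0,0]]]'; python3 - <<'E'
from fit import *
st=arm.read_state(); im=read_camera("wrist"); 
cv2.imwrite("pics/w5.png",im[:,:,::-1]); q=st["eef_rot"];print(2*np.arctan2(q[2],q[1])-np.pi/2+.0763, st["joint_pos"].round(3))
E
```

```text
[ 0.5263705  -0.07845336  0.052     ] -3.730440233419325 -1.4419103649392624
[ 0.52904905 -0.07976372  0.02261543] -0.9597976237810621 -2.5442848117388985
time_s: 12.68
position: [0.5275, -0.0795, 0.0463]
eef_rot: [0.0, 0.444, 0.896, -0.0]
ft_force: [-0.2, 0.4, -1.0]
gripper_width: 0.509
time_s: 13.43
position: [0.5276, -0.0795, 0.0462]
eef_rot: [0.0, 0.732, 0.681, 0.0]
ft_force: [0.2, 0.5, -1.0]
gripper_width: 0.504
0.00470533606751064 [-0.288  0.495 -0.469  0.607 -0.     1.355]
```

View pics/w5.png

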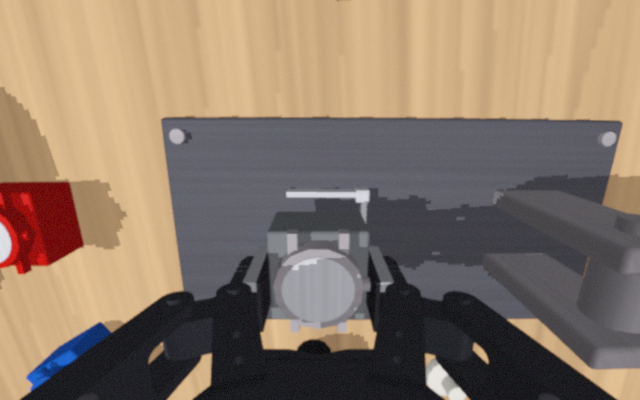

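Holder gripped square to the pads and turned 90°, with the crown now at +x, right of the watch at (322,285). The bracket corner is at (365,195). I lower it slightly off the bracket and then slide it in.

```bash
python3 -m crank '[[[0,-1.3,-4.4,0,-0.005],[0,0,0,-10,0],[0,0,0,-8,0],[0,0,0,-4,0],[0,0,0,-2,0],[0,0,0,0,0],[0,0,0,0,0]]]' && python3 -m crank '[[[0,0,0,-1,0],[0,0,0,0,0],[0,0,0,0,0]]]' &&  python3 -m crank '[[[0,2,-0.2,0,0],[0,0,0,0,0],[0,0,0,0,0]]]' &&  python3 -m crank '[[[0,1,0,0,0],[0,0,0,0,0],[0,0,0,0,0]]]'
```

```text
time_s: 14.07
position: [0.5253, -0.0836, 0.0225]
eef_rot: [-0.001, 0.734, 0.679, -0.001]
ft_force: [-5.0, 1.3, 11.9]
gripper_width: 0.502
time_s: 14.32
position: [0.5253, -0.0837, 0.0225]
eef_rot: [-0.0, 0.734, 0.679, -0.001]
ft_force: [-6.6, 1.1, 21.4]
gripper_width: 0.504
time_s: 14.57
position: [0.5254, -0.0837, 0.0224]
eef_rot: [-0.002, 0.734, 0.679, -0.002]
ft_force: [-12.3, 1.5, 27.0]
gripper_width: 0.501
time_s: 14.82
position: [0.5254, -0.0836, 0.0224]
eef_rot: [-0.002, 0.734, 0.679, -0.003]
ft_force: [-14.8, 2.4, 29.3]
gripper_width: 0.508
```

```bash
python3 -m crank '[[[0,0,0,1,0],[0,0,0,0,0],[0,0,0,0,0]]]' &&  python3 -m crank '[[[0,0,0,0.7,0],[0,0,0,0,0],[0,0,0,0,0]]]' ; python3 -m crank '[[[0,0,0,0.5,0],[0,0,0,0,0],[0,0,0,0,0]]]'
```

```text
time_s: 15.07
position: [0.5277, -0.0838, 0.0225]
eef_rot: [-0.001, 0.734, 0.679, -0.001]
ft_force: [-6.7, 0.4, 13.5]
gripper_width: 0.508
time_s: 15.32
position: [0.5289, -0.0839, 0.0225]
eef_rot: [-0.0, 0.734, 0.679, -0.0]
ft_force: [-2.7, 2.1, 4.0]
gripper_width: 0.508
time_s: 15.57
position: [0.5294, -0.084, 0.0229]
eef_rot: [-0.0, 0.734, 0.679, 0.0]
ft_force: [-0.1, 0.4, -1.5]
gripper_width: 0.505
```

```bash
for i in 1; do python3 -m crank '[[[0,1,-0.1,-0.4,0],[0,0,0,0,0],[0,0,0,0,0]]]'; done;  python3 -m crank '[[[0,1,-0.1,0,0],[0,0,0,0,0],[0,0,0,0,0]]]' ; python3 -m crank '[[[0,1,-0.1,0,0],[0,0,0,0,0],[0,0,0,0,0]]]'
```

```text
time_s: 15.82
position: [0.5294, -0.084, 0.0226]
eef_rot: [-0.001, 0.734, 0.679, -0.001]
ft_force: [-3.2, 0.9, 0.7]
gripper_width: 0.503
time_s: 16.07
position: [0.5295, -0.084, 0.0225]
eef_rot: [-0.001, 0.734, 0.679, -0.001]
ft_force: [-6.9, -0.2, 2.3]
gripper_width: 0.509
time_s: 16.32
position: [0.5295, -0.084, 0.0225]
eef_rot: [-0.002, 0.734, 0.679, -0.002]
ft_force: [-8.1, 0.0, 6.6]
gripper_width: 0.505
```

Back leg contact at x, as predicted to 0.3 mm. Ease off and push to the left leg.

```bash
python3 -m crank '[[[0,-2,0.2,0.3,0],[0,0.1,1.5,0,0],[0,0.1,1.5,0,0],[0,0,0,0,0],[0,0,0,0,0]]]';  python3 -m crank '[[[0,0.1,1,0,0],[0,0,0,0,0],[0,0,0,0,0]]]' ; python3 -m crank '[[[0,0.1,1,0,0],[0,0,0,0,0],[0,0,0,0,0]]]'; python3 -m crank '[[[0,0.1,1,0,0],[0,0,0,0,0],[0,0,0,0,0]]]'
```

```text
time_s: 16.73
position: [0.5296, -0.0814, 0.0228]
eef_rot: [-0.0, 0.735, 0.679, -0.001]
ft_force: [-5.7, -1.1, 0.3]
gripper_width: 0.505
time_s: 16.98
position: [0.5297, -0.0805, 0.0228]
eef_rot: [-0.0, 0.735, 0.679, -0.001]
ft_force: [-5.0, -2.2, -0.4]
gripper_width: 0.509
time_s: 17.23
position: [0.5297, -0.0795, 0.0227]
eef_rot: [-0.0, 0.735, 0.679, -0.001]
ft_force: [-4.1, -2.1, -0.7]
gripper_width: 0.502
time_s: 17.48
position: [0.5298, -0.0785, 0.0227]
eef_rot: [-0.0, 0.735, 0.679, -0.001]
ft_force: [-4.0, -2.1, -0.4]
gripper_width: 0.509
```

```bash
python3 -m crank '[[[0,0.1,1,0,0],[0,0,0,0,0],[0,0,0,0,0]]]';  python3 -m crank '[[[0,0.1,1,0,0],[0,0,0,0,0],[0,0,0,0,0]]]' ; python3 -m crank '[[[0,0.1,1,0,0],[0,0,0,0,0],[0,0,0,0,0]]]'
```

```text
time_s: 17.73
position: [0.5299, -0.0775, 0.0227]
eef_rot: [-0.0, 0.735, 0.679, -0.001]
ft_force: [-5.2, -2.8, -1.1]
gripper_width: 0.506
time_s: 17.98
position: [0.53, -0.0767, 0.0227]
eef_rot: [-0.0, 0.735, 0.679, -0.001]
ft_force: [-4.7, -2.4, -1.7]
gripper_width: 0.507
time_s: 18.23
position: [0.53, -0.0766, 0.0228]
eef_rot: [0.0, 0.735, 0.678, -0.002]
ft_force: [-4.9, -4.8, -1.8]
gripper_width: 0.509
```

```bash
python3 -m crank '[[[0,0.1,1,-0.3,0],[0,0,0,0,0],[0,0,0,0,0]]]';  python3 -m crank '[[[0,0.1,1,0,0],[0,0,0,0,0],[0,0,0,0,0]]]'; python3 - <<'E'
from fit import *
st=arm.read_state(); im=read_camera("wrist"); c=cam("wrist",st); th=[.5302,-.0773,-.0763]
im=im[:,:,::-1].copy()
L=[(.022,.022,.020),(.022,-.018,.02),(-.018,.022,.020)]
for p in w2pix(c,P(th,L)): print(p.round())
cv2.imwrite("pics/w6.png",im[120:360,200:440].repeat(2,0).repeat(2,1))
E
```

```text
time_s: 18.48
position: [0.53, -0.0766, 0.0228]
eef_rot: [0.001, 0.735, 0.678, -0.003]
ft_force: [-6.3, -7.5, 1.8]
gripper_width: 0.506
time_s: 18.73
position: [0.53, -0.0765, 0.0229]
eef_rot: [0.002, 0.735, 0.678, -0.004]
ft_force: [-7.2, -10.6, 2.7]
gripper_width: 0.506
[363. 220.]
[360. 291.]
[282. 220.]
```

View pics/w6.png

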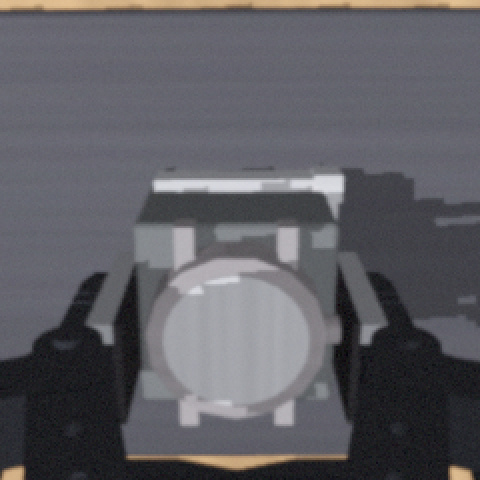

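Holder sits against the left leg (crop row ~190) and back leg. Relieve the push, open and look.

```bash
python3 -m crank '[[[0,-1.5,-2.6,0,0],[0,0,0,0,0],[0,0,0,0,0]]]';  python3 -m crank '[[[0.6,0,0,0,0],[0.6,0,0,0,0],[0.8,0,0,0,0],[1,0,0,0,0],[1,0,0,0,0],[1,0,0,0,0],[1,0,0,10,0],[1,0,0,20,0],[1,0,0,30,0],[1,0,0,30,0]]]';  python3 -m crank '[[[1,0,0,30,0],[1,0,0,0,0],[1,0,0,0,0]]]';python3 - <<'E'
from fit import *
st=arm.read_state(); im=read_camera("wrist"); c=cam("wrist",st); th=[.5302,-.0773,-.0763]
im=im[:,:,::-1].copy()
L=[(.022,.022,.020),(.022,-.018,.02),(-.018,.022,.020),(0,0,.052)]
for p in w2pix(c,P(th,L)): print(p.round(1))
cv2.imwrite("pics/w7.png",cv2.resize(im[130:260,250:400],None,fx=4,fy=4,interpolation=cv2.INTER_CUBIC))
E
```

```text
time_s: 19.03
position: [0.5299, -0.0766, 0.0229]
eef_rot: [0.001, 0.735, 0.678, -0.001]
ft_force: [-3.2, -4.7, -1.1]
gripper_width: 0.505
time_s: 19.87
position: [0.529, -0.0754, 0.1139]
eef_rot: [-0.001, 0.734, 0.679, -0.0]
ft_force: [0.3, -0.2, 0.1]
gripper_width: 1.0
time_s: 20.12
position: [0.5316, -0.0762, 0.1455]
eef_rot: [0.002, 0.734, 0.679, 0.001]
ft_force: [0.1, -1.1, 0.4]
gripper_width: 0.997
[341. 174.]
[340.2 217.5]
[295.1 174.1]
[315.9 209. ]
```

View pics/w7.png

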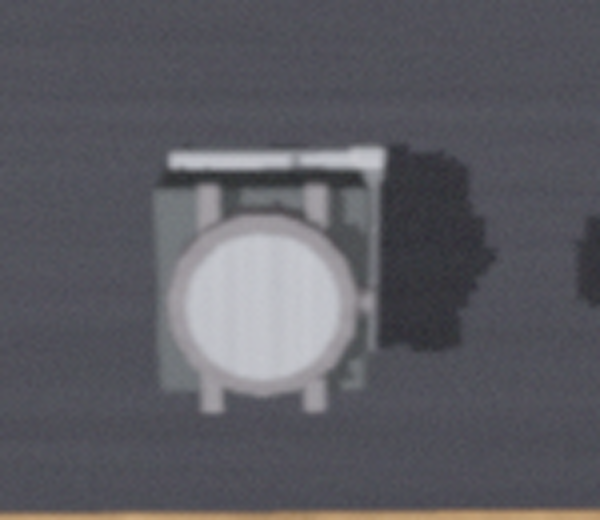

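```bash
python3 - <<'E'
from fit import *
c=cam("wrist"); th=[.5302,-.0773,-.0763]
L=[(0,.025,.02),(0,.022,.02),(0,.022,.042),(0,-.022,.042),(-.022,0,.042),(.022,0,.042),(0,.019,.052),(0,-.019,.052),(0,0,.052)]
for l,p in zip(L,w2pix(c,P(th,L))): print(l,((p-[250,130])*4+1.5).round(0))
E
```

```text
(0, 0.025, 0.02) [272. 167.]
(0, 0.022, 0.02) [272. 181.]
(0, 0.022, 0.042) [273. 201.]
(0, -0.022, 0.042) [273. 407.]
(-0.022, 0, 0.042) [165. 307.]
(0.022, 0, 0.042) [380. 307.]
(0, 0.019, 0.052) [273. 227.]
(0, -0.019, 0.052) [273. 412.]
(0, 0, 0.052) [273. 321.]
```

Holder edges, watch and bracket all show the same ~15 crop-px offset from the prediction, so the holder is snug to well under 1 mm. Back to the handle.

```bash
python3 -m crank '[[[1,0,0,35,0],[1,0,0,40,0],[1,0,0,40,0],[1,0,0,35,0],[1,20,2,5,0],[1,36,4,0,0],[1,36,4,0,0],[1,36,4,0,0],[1,30,3,0,0],[1,8,1,0,0]]]' && python3 -m crank '[[[1,0,0,0,0.005],[1,0,0,0,0],[1,0,0,0,0]]]'
```

```text
time_s: 21.0
position: [0.6984, -0.057, 0.2938]
eef_rot: [-0.002, 0.734, 0.679, -0.001]
ft_force: [-0.6, -0.8, -1.1]
gripper_width: 0.997
time_s: 21.25
position: [0.6947, -0.0577, 0.2969]
eef_rot: [-0.001, 0.733, 0.68, -0.001]
ft_force: [0.4, -0.3, 0.1]
gripper_width: 1.003
```

```bash
python3 -m crank '[[[1,3,-0.7,-20,0],[1,0,0,-25,0],[1,0,0,-16,0],[0.5,0,0,-5,0],[0,0,0,0,0],[0,0,0,0,0],[0,0,0,0,0],[0,0,0,0,0],[0,0,0,0,0],[0,0,0,0,0]]]' 60 && python3 -m crank '[[[0,-17.4,1.3,3.7,0],[0,-17.7,1.3,1.9,0],[0,-17.8,1.4,0.1,0],[0,-17.7,1.4,-1.7,0],[0,-17.4,1.3,-3.5,0],[0,-17,1.3,-5.2,0],[0,-16.4,1.3,-6.9,0],[0,-15.6,1.2,-8.6,0],[0,-14.6,1.1,-10.1,0],[0,0,0,0,0]]]'
```

```text
time_s: 22.08
position: [0.6981, -0.0585, 0.2334]
eef_rot: [-0.0, 0.733, 0.68, -0.0]
ft_force: [-4.3, 0.2, 4.6]
gripper_width: 0.115
time_s: 22.92
position: [0.5448, -0.0469, 0.2025]
eef_rot: [0.0, 0.733, 0.68, -0.001]
ft_force: [-4.9, -0.7, 11.1]
gripper_width: 0.114
```

```bash
python3 -m crank '[[[0,-13.5,1,-12.6,0],[0,-12.3,0.9,-12.9,0],[0,-10.9,0.8,-14.1,0],[0,-9.4,0.7,-15.1,0],[0,-7.9,0.6,-16,0],[0,-6.2,0.5,-16.7,0],[0,-4.5,0.3,-17.2,0],[0,-2.7,0.2,-17.6,0],[0,-0.9,0.1,-13,0],[0,0,0,-4,0]]]' && python3 -m crank '[[[0,0,0,-3,0],[0,0,0,0,0],[0,0,0,0,0],[0,0,0,0,0]]]'
```

```text
time_s: 23.75
position: [0.4775, -0.0419, 0.0621]
eef_rot: [-0.001, 0.733, 0.68, -0.001]
ft_force: [-7.1, -1.0, 14.2]
gripper_width: 0.119
time_s: 24.08
position: [0.4776, -0.0419, 0.0605]
eef_rot: [-0.0, 0.733, 0.68, -0.001]
ft_force: [-8.0, 0.3, 14.5]
gripper_width: 0.113
```

```bash
python3 -m crank '[[[0,0,0,0,0],[0,0,0,0,0],[0,0,0,0,0],[0,0,0,0,0],[0,0,0,0,0],[0,0,0,0,0]]]'; python3 - <<'E'
from fit import *
a=cv2.resize(read_camera("scene")[190:290,230:330,::-1],None,fx=4,fy=4,interpolation=cv2.INTER_CUBIC)
b=read_camera("wrist")[:,:,::-1]; b=b[0:400,120:520]
cv2.imwrite("pics/f8.png",np.hstack([a,b]))
E
```

```text
time_s: 24.58
position: [0.4776, -0.0419, 0.0606]
eef_rot: [-0.0, 0.733, 0.68, -0.001]
ft_force: [-7.6, 0.6, 13.9]
gripper_width: 0.115
```

View pics/f8.png

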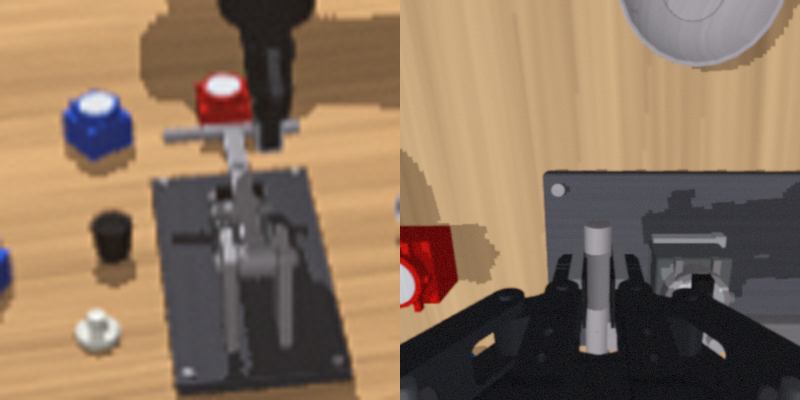

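The handle's free end, at about (271,223), matches the level prediction. The foot is on the watch, the holder lies against the bracket and the gripper has the handle. Hand in.

```bash
python3 -c "
from cell import arm
print(arm.hand_in()); s=arm.read_state(); print(s['time_s'],s['position'],s['ft_force'])"
```

```text
the job is handed in; nothing more can be done
None
the job is handed in; nothing more can be done
```

I did both presses and handed the job in with the gripper still holding the lever down level; the job reports no verdict. The clock read about 24.6 s of the 72 s allowed.

- **First press:** I held the lever within about 1 mm of level for at least 1.2 s, then let it rise to its raised stop.
- **Turning the holder:** I turned it 90° clockwise and set it flat on the base. I slid it until it touched the back leg and then the left leg, let go and backed off. While seating it I briefly pressed down with about 29 N, which is below the 40 N limit.
- **Second press:** The fingertips are at 60.6 mm, which puts the handle at about 80 mm, the level height. The wrist reads about 14 N upward, and the pictures show the foot on the watch and the holder against the bracket.

**Check that disagreed:** The wrist camera put the watch 2–4 mm off the position I found by touch. In the picture after I let go, the bracket showed nearly the same shift. I took this as calibration bias and trusted the contact, which leaves any gap under about 1 mm.

I did not touch the other things on the desk.

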